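# Index the component carousel to the pick arrow

### The job

Turn the component carousel by pushing on its coloured tabs with a fingertip until the orange tray's tab points squarely at the yellow arrow on the stand, then move clear. Push gently, either way round; do not grip or lift the carousel, and leave the jar, the bottle and the screwdriver alone.

Things in the scene. Friction and masses are not known exactly. Their poses are not given: they have to be found in the camera images.
- stand: fixed stand of the component carousel. Origin: on the turning axis, at bench height; z up. A flat yellow arrow lies in the stand's own -x direction, 138 to 200 mm from the axis, its top 14 mm above the bench, its tip towards the axis. Round dark steel foot, radius 85 mm, at most 14 mm high.
- mark (a point): the point that the orange tab's end must reach: 130 mm from the axis straight towards the yellow arrow, 54 mm above the bench (fixed on the stand, nothing is there but air)
- carousel (a joint): angle of the carousel, rad, counter-clockwise from above: 0 (or a whole number of turns) = orange tab points at the yellow arrow, +pi/2 = a quarter turn counter-clockwise from there. Turns either way for several turns, with light rubbing (about 0.12 N m, some 1 N at a tab), and stays where it is left.
- orange_tab (a point): middle of the outer end face of the orange tab, 130 mm from the axis, 54 mm above the bench. Each arm ends in such a tab: an upright bar 12 mm thick, from 84 to 130 mm from the axis, 42 to 66 mm above the bench. Outside the trays there is nothing else between the tabs. A sideways push on any tab turns all four.
- lift (a joint): how far the carousel is raised off its stand, m: 0 = seated; it can be lifted up to 30 mm, which must not happen
- jar: bystander: amber jar with black cap, 44 mm across, 55 mm high, origin at the middle of its underside
- flux: bystander: white bottle with red cap, 34 mm across, 85 mm high, origin at the middle of its underside
- driver: bystander: screwdriver lying flat, 160 mm long along its own x axis, origin near its middle at bench height
- hub (a point): top of the black hub on the turning axis, 78 mm above the bench; turns with the carousel. Four arms at right angles: orange, then counter-clockwise from above blue, white, green. Each carries an open tray 44 x 44 mm of its colour (40 to 84 mm from the axis, 48 to 74 mm above the bench) and beyond it a tab of that colour.

How it is judged:
By the outcome, as a careful person would: the job done as asked, in the order asked, and still so for the second after the job is handed in, with the robot touching nothing.
It also fails if it takes over 72 s, if anything falls off the work surface, if the arm or the gripper's body presses on something with over 40 N, if the wrist force passes 120 N, or if a joint passes its speed limit or range.

### The arm

A 6-joint arm with a two-finger parallel gripper is mounted at the origin on the work surface. World frame = base frame: x ahead of the robot, y to its left, z up, the work surface at z = 0. Lengths are in mm, angles in rad, forces in N, time in s.
With the tool pointing down it reaches from about 350 to 875 mm from the base axis. Payload 4.2 kg.
Tool frame: the origin (TCP) lies midway between the tips of the shut fingers; the grasp point (between the pads) lies 19 mm behind it (arm.grasp_offset is the distance from the TCP to the grasp point, in mm); z points along the fingers, y is the direction in which the jaws open and shut (so a half turn about z gives the same grasp; the last joint's range is limited). The gripper opens to 85 mm and grips with 20 to 120 N. Pads are 22 mm wide; open, the fingers measure 114 mm over their backs; the gripper's body (76 mm by 85 mm) begins 54 mm behind the grasp point. The pads swing forward as they close: fully open they stand 13 mm farther back than shut.
Start: joints at [1.363, 0.385, 0.008, 0, -1.194, -0.259], TCP at [281.236, 558.127, 231.312] pointing down, gripper open.
Joint ranges: [-3.14, 3.14], [-1.21, 2.06], [-1.07, 1.41], [-3.16, 2.05], [-2.99, -0.16], [-3.1, 3.1]. Speed limits (rad/s): [2.79, 2.79, 3.14, 3.14, 3.14, 3.14].

### API

Orientations are given as a unit quaternion [x, y, z, w].
In Python, from bench import arm gives the robot as it stands.
- The arm moves only by the tool move_arm, never from a script. Its argument "moves" is a list of rows, each an object with "gripper": the gripper's target within -1 to 1 (fully open at 1, half-way at 0, shut at -1); "xyz": the shift along the tool's x, y, z in cm, a list of three; "angular": the turn, a rotation vector about the tool's x, y, z in rad, a list of three. In form: [{"gripper": gripper, "xyz": [dx, dy, dz], "angular": [wx, wy, wz]}, ...]. A call has 1 to 10 rows; each row is the pose to reach, as a shift and turn from the pose commanded when the call began, along the tool's axes at that moment; what a row does not reach only later rows make up. A row lasts 1/8 s, in which the tool goes at most 62.5 mm and 10.7 degrees, less where a joint would pass 70% of its speed; a pose out of reach is approached as far as the arm can. A call with a gripper value outside its range is refused whole. The fingers move at their own pace and stop on an object; the grip force is fixed at half the most. Time passes only in rows, so rows that repeat a pose let the fingers close. It gives the time, the measured TCP pose, the force and the opening at its end, in the units of the state.
- arm.read_state(): the state, without advancing time (a new reading comes with each control period).
- arm.get_image(name): name is "scene" or "top"; returns (picture, depth): 400x640x3 uint8, blue, green, red; 400x640 float32, mm along the optical axis (not along the pixel's ray), 0 where there is no reading.
- arm.get_calibration(name): a dict with "camera_matrix" (3x3 intrinsics, pixels), "k1" (the pictures are not rectified: a ray, as slopes to the right and down, at radius r is drawn at 1 + k1 r^2 times it, then the intrinsics apply), "R" (3x3) and "t" (3): a world point X has camera coordinates R X + t. Camera axes: x right, y down, z forward; pixel columns grow to the right and rows downward; lengths in mm; the calibration is good to about 2 mm. A picture is of the moment at which its call begins. get_calibration takes no time and is no camera call.
- arm.job_done(): hands the job in, once; it reports no verdict.
The state is a dict: "clock": time; "joints": joint angles; "joint_vel": joint speeds; "joint_efforts": joint torques, N m; "position": TCP position; "ee_rot": TCP orientation; "contact_force": force on the tool from outside, world axes, zero at the start; "wrist_torque": the same for the moment, N m; "gripper_width": finger opening in mm.
Only numpy, scipy, OpenCV 4.12 (cv2) and the standard library are available. Lean on these libraries where they do the work, as an engineer would, in place of code of your own. Each camera call takes 0.05 s, during which the arm holds its last target. There are 200 camera calls.

## Working session

There is one attempt and no reset: what is moved stays moved. The work goes in short steps, Python scripts to look and compute and a tool call to move; the robot and the scene stay as the last step left them, time stands still between calls to the robot, and variables do not carry over. Pictures are saved under pics/ and viewed, about 8 in all and at most 12, crops included, and the job is handed in when it is done.

Besides the shell and the picture viewer there is one more tool, called after ">>>" as a command line: name --argument value ..., lists and objects as JSON in quotes. move_arm: Moves the arm, as the interface text tells. Its arguments: {"type":"object","properties":{"moves":{"type":"array","items":{"type":"object","properties":{"gripper":{"type":"number"},"xyz":{"type":"array","items":{"type":"number"}},"angular":{"type":"array","items":{"type":"number"}}}}}},"required":["moves"]}

```bash
mkdir -p pics
cat > h.py <<'E'
import numpy as np, cv2
from bench import arm
def px2w(name,u,v,z=None,depth=None):
    c=arm.get_calibration(name);K=np.array(c["camera_matrix"]);R=np.array(c["R"]);t=np.array(c["t"])
    d=np.array([c["k1"],0,0,0,0.])
    p=cv2.undistortPoints(np.array([[[u,v]]],float),K,d)[0,0]
    ray=R.T@np.array([p[0],p[1],1]);o=-R.T@t
    return o+ray*((z-o[2])/ray[2] if z is not None else depth)
E
python3 - <<'E'
from h import *
s=arm.read_state();print(s["clock"],s["position"],s["ee_rot"],s["gripper_width"])
for n in("top","scene"):
    i,d=arm.get_image(n);cv2.imwrite(f"pics/{n}0.png",i);np.save(f"{n}0.npy",d)
E
```

```text
0.0 [280.96564644 557.62321516 230.20913609] [ 9.72864642e-01 -2.31372352e-01 -2.09795727e-04  1.08588744e-03] 85.57814466746453
```

View pics/top0.png

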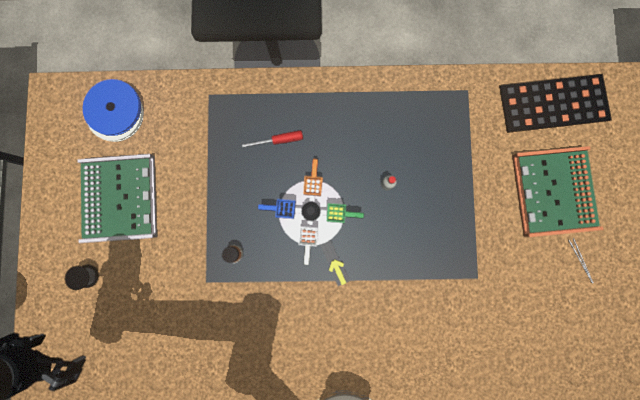

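View pics/scene0.png

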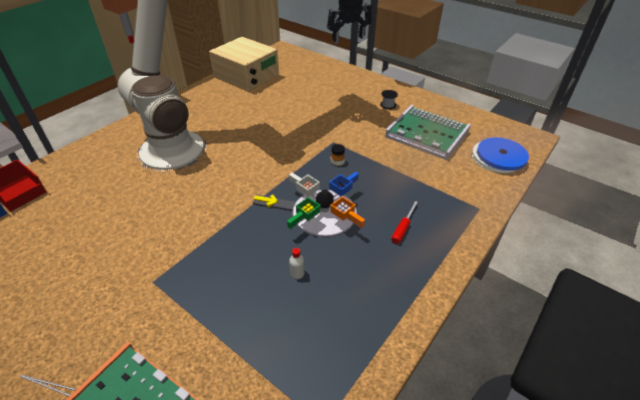

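Top view: hub about (311,211), orange tab end (315,158), white tab end (307,262), arrow about (336,270), jar (232,252), bottle (389,181), driver (272,139). I'll enlarge the view for precise numbers.

Run:
```python
from h import *
i=cv2.imread("pics/top0.png");c=i[145:295,220:400]
cv2.imwrite("pics/c0.png",cv2.resize(c,None,fx=4,fy=4,interpolation=cv2.INTER_CUBIC))
hsv=cv2.cvtColor(i,cv2.COLOR_BGR2HSV)
m=cv2.inRange(hsv,(22,120,120),(34,255,255));m[:250]=0;m[295:]=0;m[:,:315]=0;m[:,360:]=0
v,u=np.nonzero(m);print("arrow",len(u),u.mean(),v.mean(),px2w("top",u.mean(),v.mean(),14))
for n,a,z in(("hub",(311,211),78),("orange",(315.5,158),54),("white",(307,262),54),("green",(363,215),54),("blue",(260,207),54),("jar",(232,250),55),("flux",(390,181),85),("drv",(302,135),10),("drv2",(242,146),5)):
    print(n,px2w("top",*a,z).round(1))
```

```text
arrow 134 337.7686567164179 270.67164179104475 [407.47359757   8.5037218   14.        ]
hub [556.1  72.7  78. ]
orange [690.7  60.7  54. ]
white [432.8  84.7  54. ]
green [545.9 -54.9  54. ]
blue [569.4 200.   54. ]
jar [464.4 268.6  55. ]
flux [ 625.4 -118.9   85. ]
drv [761.7  96.5  10. ]
drv2 [735.9 256.    5. ]
```

View pics/c0.png

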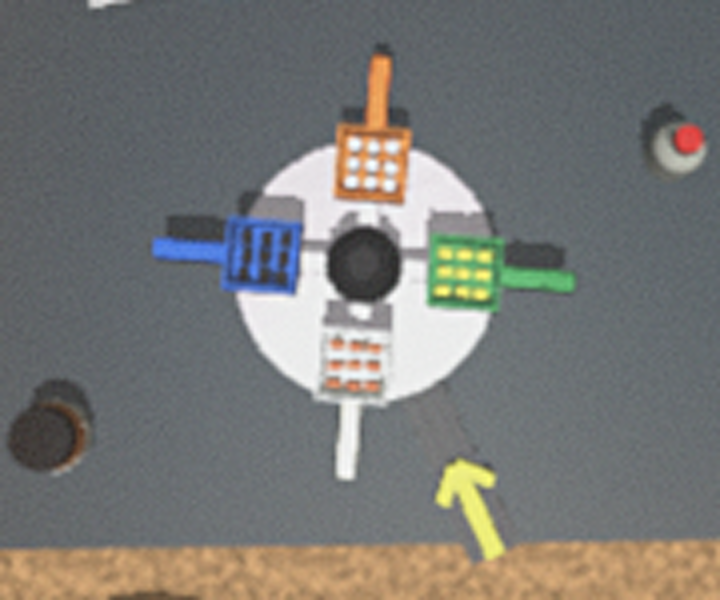

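```bash
cat >> h.py <<'E'
from scipy.spatial.transform import Rotation as Ro
C=np.array([560.,72.6])
def shift(w,p=None,q=None):
    s=arm.read_state();p=s["position"] if p is None else p;q=s["ee_rot"] if q is None else q
    return (Ro.from_quat(q).inv().apply(np.array(w)-p)/10).round(2)
def onarc(a,r=112,z=50):
    a=np.radians(a);return np.array([C[0]+r*np.cos(a),C[1]+r*np.sin(a),z])
E
python3 - <<'E'
from h import *
off=np.array([220,145])
q=lambda x,y:(x/4+off[0]-.4,y/4+off[1]-.4)
P={n:px2w("top",*q(*a),z)[:2] for n,a,z in(("o",(380,55),60),("b",(153,247),60),("w",(345,478),60),("g",(575,283),60),("tip",(458,460),14),("tail",(495,556),14))}
c=np.mean([P[k] for k in"obwg"],0);print("axis",c)
for k in P:
    d=P[k]-c;print(k,np.hypot(*d).round(1),np.degrees(np.arctan2(d[1],d[0])).round(1))
d=P["tip"]-P["tail"];print("arrow dir",np.degrees(np.arctan2(d[1],d[0])))
print("to",shift(onarc(-148,z=230)))
E
```

```text
axis [558.04089092  74.80673745]
o 131.1 -5.2
b 130.1 84.5
w 130.4 174.5
g 130.7 -95.8
tip 135.4 -154.9
tail 199.8 -156.4
arrow dir 20.32769688315331
to [40.94 40.33  0.12]
```

>>> move_arm --moves '[{"gripper":-1,"xyz":[40.9,40.3,0],"angular":[0,0,0.7]},{"gripper":-1,"xyz":[40.9,40.3,0],"angular":[0,0,0.7]},{"gripper":-1,"xyz":[40.9,40.3,0],"angular":[0,0,0.7]},{"gripper":-1,"xyz":[40.9,40.3,0],"angular":[0,0,0.7]},{"gripper":-1,"xyz":[40.9,40.3,0],"angular":[0,0,0.7]},{"gripper":-1,"xyz":[40.9,40.3,0],"angular":[0,0,0.7]},{"gripper":-1,"xyz":[40.9,40.3,0],"angular":[0,0,0.7]},{"gripper":-1,"xyz":[40.9,40.3,0],"angular":[0,0,0.7]},{"gripper":-1,"xyz":[40.9,40.3,0],"angular":[0,0,0.7]},{"gripper":-1,"xyz":[40.9,40.3,0],"angular":[0,0,0.7]}]'

```text
clock: 1.35
position: [465.2, 11.1, 230.8]
ee_rot: [0.833, -0.553, -0.0, 0.0]
contact_force: [-0.3, -0.4, -0.8]
gripper_width: 0.1
```

```bash
sed -i 's/C=np.array.*/C=np.array([558.,74.8])/' h.py
python3 - <<'E'
from h import *
s=arm.read_state();p0=s["position"];print(p0,s["joints"])
p=onarc(-148,z=50);print("down",shift(p))
for k in range(3):
    st=212-k*55;b=onarc(st)
    print([shift(onarc(st-5.5*j),b)[:2].round(1).tolist() for j in range(1,11)])
E
```

```text
[465.20179765  11.10332534 230.81059734] [ 3.74381168e-01  1.11075437e-01 -3.65516466e-01 -4.34960674e-05
 -1.09545018e+00  2.42841673e-02]
down [-4.800e-01  1.000e-02  1.808e+01]
[[-1.1, 0.1], [-2.1, 0.1], [-3.2, 0.0], [-4.3, -0.1], [-5.3, -0.4], [-6.3, -0.8], [-7.3, -1.3], [-8.2, -1.9], [-9.0, -2.5], [-9.8, -3.2]]
[[-0.7, -0.8], [-1.3, -1.7], [-1.9, -2.6], [-2.3, -3.6], [-2.7, -4.6], [-3.0, -5.6], [-3.1, -6.7], [-3.2, -7.8], [-3.1, -8.8], [-3.0, -9.9]]
[[0.2, -1.0], [0.6, -2.1], [1.0, -3.0], [1.6, -4.0], [2.2, -4.8], [2.9, -5.6], [3.7, -6.4], [4.6, -7.0], [5.5, -7.6], [6.4, -8.1]]
```

>>> move_arm --moves '[{"gripper":-1,"xyz":[0,0,5],"angular":[0,0,0]},{"gripper":-1,"xyz":[0,0,10],"angular":[0,0,0]},{"gripper":-1,"xyz":[0,0,14],"angular":[0,0,0]},{"gripper":-1,"xyz":[0,0,17],"angular":[0,0,0]},{"gripper":-1,"xyz":[0,0,18.1],"angular":[0,0,0]},{"gripper":-1,"xyz":[0,0,18.1],"angular":[0,0,0]}]'

```text
clock: 2.1
position: [465.1, 14.6, 50.1]
ee_rot: [0.835, -0.55, -0.0, 0.0]
contact_force: [0.3, 0.2, 0.1]
gripper_width: -0.2
```

>>> move_arm --moves '[{"gripper":-1,"xyz":[-1.1,0.1,0],"angular":[0,0,0]},{"gripper":-1,"xyz":[-2.1,0.1,0],"angular":[0,0,0]},{"gripper":-1,"xyz":[-3.2,0,0],"angular":[0,0,0]},{"gripper":-1,"xyz":[-4.3,-0.1,0],"angular":[0,0,0]},{"gripper":-1,"xyz":[-5.3,-0.4,0],"angular":[0,0,0]},{"gripper":-1,"xyz":[-6.3,-0.8,0],"angular":[0,0,0]},{"gripper":-1,"xyz":[-7.3,-1.3,0],"angular":[0,0,0]},{"gripper":-1,"xyz":[-8.2,-1.9,0],"angular":[0,0,0]},{"gripper":-1,"xyz":[-9.0,-2.5,0],"angular":[0,0,0]},{"gripper":-1,"xyz":[-9.8,-3.2,0],"angular":[0,0,0]}]'

```text
clock: 3.35
position: [456.0, 117.3, 50.2]
ee_rot: [0.835, -0.551, -0.0, 0.0]
contact_force: [-0.3, -1.5, -1.1]
gripper_width: 0.1
```

Run:
```python
from h import *
s=arm.read_state();d=s["position"][:2]-C;print(s["clock"],s["position"],np.hypot(*d),np.degrees(np.arctan2(d[1],d[0])))
i,_=arm.get_image("top");cv2.imwrite("pics/c1.png",cv2.resize(i[145:295,220:400],None,fx=4,fy=4,interpolation=cv2.INTER_CUBIC))
for k in (1,2):
    st=157-(k-1)*55;b=onarc(st) if k==2 else s["position"]
    print([shift(onarc(st-5.5*j),b)[:2].round(1).tolist() for j in range(1,11)])
```

```text
3.35 [455.99170324 117.34109933  50.16582655] 110.52347144146023 157.3621221881387
[[-0.9, -0.8], [-1.5, -1.6], [-2.0, -2.6], [-2.5, -3.5], [-2.8, -4.6], [-3.1, -5.6], [-3.2, -6.7], [-3.3, -7.7], [-3.2, -8.8], [-3.1, -9.9]]
[[0.3, -1.0], [0.6, -2.1], [1.1, -3.0], [1.6, -4.0], [2.2, -4.8], [3.0, -5.6], [3.7, -6.4], [4.6, -7.0], [5.5, -7.6], [6.5, -8.1]]
```

View pics/c1.png

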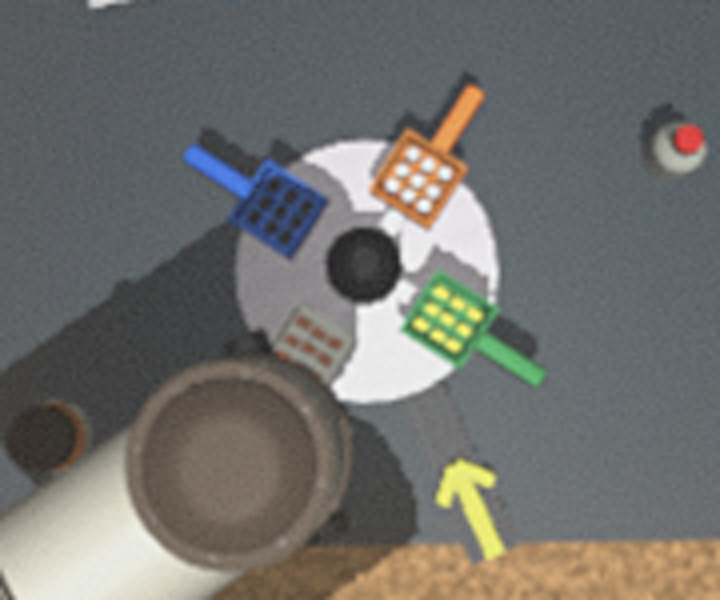

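The carousel turned clockwise as planned: orange tab end is now at crop (475,90), green at (540,378), nothing else disturbed. I'll continue round the arc.

>>> move_arm --moves '[{"gripper":-1,"xyz":[-0.9,-0.8,0],"angular":[0,0,0]},{"gripper":-1,"xyz":[-1.5,-1.6,0],"angular":[0,0,0]},{"gripper":-1,"xyz":[-2.0,-2.6,0],"angular":[0,0,0]},{"gripper":-1,"xyz":[-2.5,-3.5,0],"angular":[0,0,0]},{"gripper":-1,"xyz":[-2.8,-4.6,0],"angular":[0,0,0]},{"gripper":-1,"xyz":[-3.1,-5.6,0],"angular":[0,0,0]},{"gripper":-1,"xyz":[-3.2,-6.7,0],"angular":[0,0,0]},{"gripper":-1,"xyz":[-3.3,-7.7,0],"angular":[0,0,0]},{"gripper":-1,"xyz":[-3.2,-8.8,0],"angular":[0,0,0]},{"gripper":-1,"xyz":[-3.1,-9.9,0],"angular":[0,0,0]}]'

```text
clock: 4.65
position: [535.5, 184.5, 50.3]
ee_rot: [0.835, -0.551, -0.0, 0.0]
contact_force: [-1.1, -0.5, -0.9]
gripper_width: 0.0
```

>>> move_arm --moves '[{"gripper":-1,"xyz":[0.3,-1.0,0],"angular":[0,0,0]},{"gripper":-1,"xyz":[0.6,-2.1,0],"angular":[0,0,0]},{"gripper":-1,"xyz":[1.1,-3.0,0],"angular":[0,0,0]},{"gripper":-1,"xyz":[1.6,-4.0,0],"angular":[0,0,0]},{"gripper":-1,"xyz":[2.2,-4.8,0],"angular":[0,0,0]},{"gripper":-1,"xyz":[3.0,-5.6,0],"angular":[0,0,0]},{"gripper":-1,"xyz":[3.7,-6.4,0],"angular":[0,0,0]},{"gripper":-1,"xyz":[4.6,-7.0,0],"angular":[0,0,0]},{"gripper":-1,"xyz":[5.5,-7.6,0],"angular":[0,0,0]},{"gripper":-1,"xyz":[5.5,-7.6,0],"angular":[0,0,0]}]'

```text
clock: 5.9
position: [627.6, 163.2, 50.5]
ee_rot: [0.834, -0.551, 0.001, -0.001]
contact_force: [0.4, 0.7, 0.0]
gripper_width: 0.1
```

Run:
```python
from h import *
s=arm.read_state();d=s["position"][:2]-C;a=np.degrees(np.arctan2(d[1],d[0]));print(s["clock"],s["position"],np.hypot(*d),a)
i,_=arm.get_image("top");cv2.imwrite("pics/c2.png",cv2.resize(i[145:295,220:400],None,fx=4,fy=4,interpolation=cv2.INTER_CUBIC))
print([(x,shift(onarc(x))[:2].tolist()) for x in np.arange(50,30,-2)])
```

```text
5.9 [627.62420496 163.16228851  50.48364432] 112.49632859226008 51.764001615174585
[(np.int64(50), [0.37, -0.15]), (np.int64(48), [0.72, -0.32]), (np.int64(46), [1.08, -0.48]), (np.int64(44), [1.44, -0.62]), (np.int64(42), [1.81, -0.75]), (np.int64(40), [2.18, -0.87]), (np.int64(38), [2.56, -0.98]), (np.int64(36), [2.94, -1.08]), (np.int64(34), [3.32, -1.16]), (np.int64(32), [3.7, -1.22])]
```

View pics/c2.png

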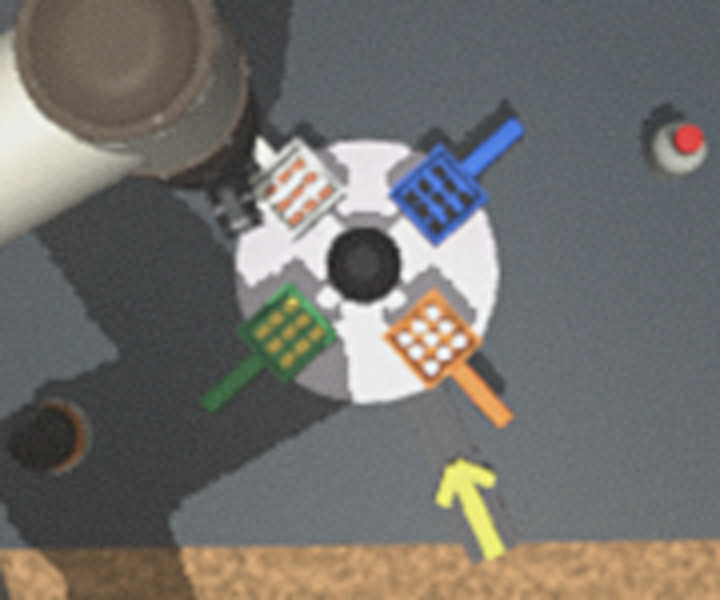

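Orange tab end is at crop (505,423), blue (518,124), green (207,405): about 18° short. I'll push to about 5° short, then measure.

>>> move_arm --moves '[{"gripper":-1,"xyz":[0.7,-0.3,0],"angular":[0,0,0]},{"gripper":-1,"xyz":[1.4,-0.6,0],"angular":[0,0,0]},{"gripper":-1,"xyz":[2.0,-0.8,0],"angular":[0,0,0]},{"gripper":-1,"xyz":[2.6,-1.0,0],"angular":[0,0,0]},{"gripper":-1,"xyz":[2.6,-1.0,0],"angular":[0,0,0]}]'

```text
clock: 6.58
position: [646.5, 143.2, 50.4]
ee_rot: [0.834, -0.551, 0.0, -0.0]
contact_force: [0.3, -0.0, 0.2]
gripper_width: -0.3
```

Run:
```python
from h import *
s=arm.read_state();d=s["position"][:2]-C;a=np.degrees(np.arctan2(d[1],d[0]));print(s["clock"],s["position"],np.hypot(*d),a)
i,_=arm.get_image("top");cv2.imwrite("pics/c3.png",cv2.resize(i[165:285,235:365],None,fx=6,fy=6,interpolation=cv2.INTER_CUBIC)[:600])
for u,v in((505,423),(518,124),(207,405)):
    d=px2w("top",u/4+219.6,v/4+144.6,60)[:2]-C;print(np.hypot(*d),np.degrees(np.arctan2(d[1],d[0])))
```

```text
6.575 [646.45245137 143.1761744   50.40001528] 111.7995410484576 37.70500827448578
129.91059948363483 -138.927144765798
129.5671242769324 -48.49020166242413
128.2194624010382 131.3036196775626
```

View pics/c3.png

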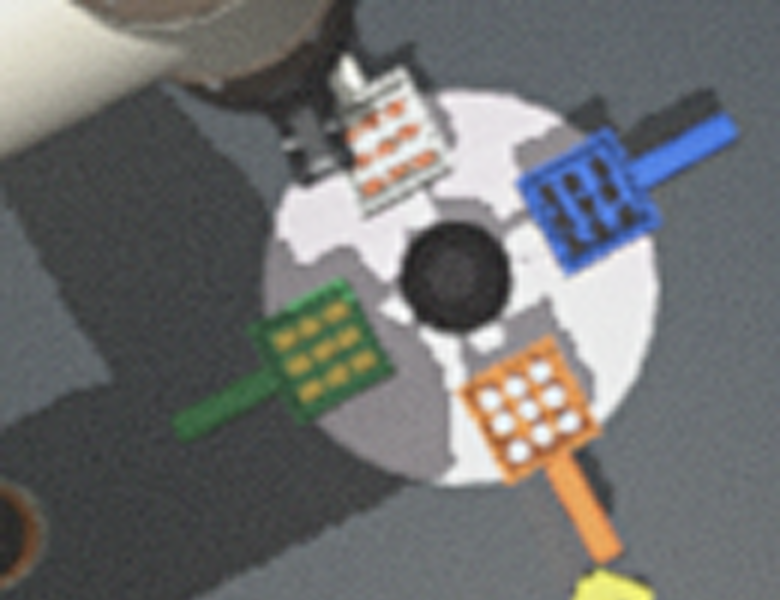

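```bash
cat >> h.py <<'E'
def angs(name,ends,axis=C,z=60):
    r=[]
    for (u,v),o in ends:
        d=px2w(name,u,v,z)[:2]-axis;r.append((np.degrees(np.arctan2(d[1],d[0]))-o+180)%360-180);print(np.hypot(*d).round(1),r[-1].round(2))
    return np.mean(r)
E
python3 - <<'E'
from h import *
f=lambda u,v:((u+.5)/6+235-.5,(v+.5)/6+165-.5)
print(angs("top",[(f(608,558),0),(f(733,127),90),(f(178,428),270)]))
i=cv2.imread("pics/top0.png");b=i.astype(float)
hsv=cv2.cvtColor(i,cv2.COLOR_BGR2HSV)
m=cv2.inRange(hsv,(22,90,100),(36,255,255));m[:255]=0;m[288:]=0;m[:,:322]=0;m[:,352:]=0
v,u=np.nonzero(m);W=np.array([px2w("top",x,y,14)[:2] for x,y in zip(u,v)])
c=W.mean(0);e=np.linalg.svd(W-c)[2][0];d=c-C
print(len(u),c,np.degrees(np.arctan2(d[1],d[0])),np.degrees(np.arctan2(e[1],e[0])))
# scene view: arrow + hub
i=cv2.imread("pics/scene0.png");m=cv2.inRange(cv2.cvtColor(i,cv2.COLOR_BGR2HSV),(24,150,150),(34,255,255));m[:190]=0;m[215:]=0;m[:,:245]=0;m[:,285:]=0
v,u=np.nonzero(m);W=np.array([px2w("scene",x,y,14)[:2] for x,y in zip(u,v)]);c=W.mean(0);e=np.linalg.svd(W-c)[2][0]
print(len(u),c,np.degrees(np.arctan2(e[1],e[0])))
i,_=arm.get_image("scene");cv2.imwrite("pics/s1.png",cv2.resize(i[150:250,235:385],None,fx=5,fy=5,interpolation=cv2.INTER_CUBIC))
E
```

```text
130.2 -152.12
130.2 -152.44
128.7 -152.09
-152.21811232983336
187 [408.88320864   9.02865553] -156.19903401989694 -156.6349394098419
124 [409.82581504   8.04549105] 22.014751022298523
```

View pics/s1.png

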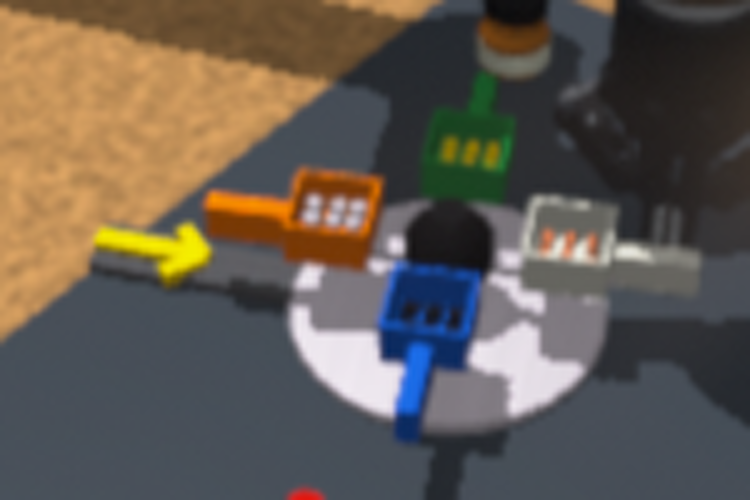

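Orange tab is nearly over the arrow (tab end (210,215), arrow tip (210,250) in this crop). The measured orange angle is -152.2°, the arrow's is about -156.4°, so about 4.2° clockwise remains (8.5 mm).

```bash
python3 -c "
from h import *
print(shift(onarc(33.4)),shift(onarc(35.5)))"
```

```text
[ 0.86 -0.21  0.05] [ 0.46 -0.13  0.05]
```

Push slowly, back off the way I came, then lift and look.

>>> move_arm --moves '[{"gripper":-1,"xyz":[0.3,-0.1,0],"angular":[0,0,0]},{"gripper":-1,"xyz":[0.6,-0.15,0],"angular":[0,0,0]},{"gripper":-1,"xyz":[0.85,-0.2,0],"angular":[0,0,0]},{"gripper":-1,"xyz":[0.85,-0.2,0],"angular":[0,0,0]},{"gripper":-1,"xyz":[0.85,-0.2,0],"angular":[0,0,0]},{"gripper":-1,"xyz":[-0.5,-0.2,0],"angular":[0,0,0]},{"gripper":-1,"xyz":[-2,-0.5,0],"angular":[0,0,0]},{"gripper":-1,"xyz":[-2,-0.5,-5],"angular":[0,0,0]},{"gripper":-1,"xyz":[-2,-0.5,-10],"angular":[0,0,0]},{"gripper":-1,"xyz":[-2,-0.5,-12],"angular":[0,0,0]}]'

```text
clock: 7.92
position: [643.8, 165.9, 174.6]
ee_rot: [0.835, -0.55, 0.002, -0.003]
contact_force: [0.0, 0.1, -0.8]
gripper_width: 0.4
```

>>> move_arm --moves '[{"gripper":-1,"xyz":[-5,-5,-4],"angular":[0,0,0]},{"gripper":-1,"xyz":[-10,-10,-4],"angular":[0,0,0]},{"gripper":-1,"xyz":[-14,-10,-4],"angular":[0,0,0]},{"gripper":-1,"xyz":[-18,-10,-4],"angular":[0,0,0]},{"gripper":-1,"xyz":[-18,-10,-4],"angular":[0,0,0]},{"gripper":-1,"xyz":[-18,-10,-4],"angular":[0,0,0]}]'

```text
clock: 8.68
position: [663.2, 369.5, 210.2]
ee_rot: [0.835, -0.55, 0.0, 0.0]
contact_force: [-0.6, -0.9, -0.2]
gripper_width: 0.1
```

Run:
```python
from h import *
s=arm.read_state();print(s["clock"],s["position"],s["contact_force"])
i,_=arm.get_image("top");cv2.imwrite("pics/top4.png",i);cv2.imwrite("pics/c4.png",cv2.resize(i[165:285,235:365],None,fx=6,fy=6,interpolation=cv2.INTER_CUBIC)[:600])
i=np.mean([arm.get_image("top")[0].astype(float) for _ in range(4)],0).astype(np.uint8)
cv2.imwrite("pics/c4.png",cv2.resize(i[165:290,240:370],None,fx=6,fy=6,interpolation=cv2.INTER_CUBIC)[:,:]) ; cv2.imwrite("pics/c4.png",cv2.resize(i[170:270,245:375],None,fx=6,fy=6,interpolation=cv2.INTER_CUBIC))
```

```text
8.675 [663.17870407 369.50148639 210.21377679] [-0.59279486 -0.88356232 -0.16489996]
```

View pics/c4.png

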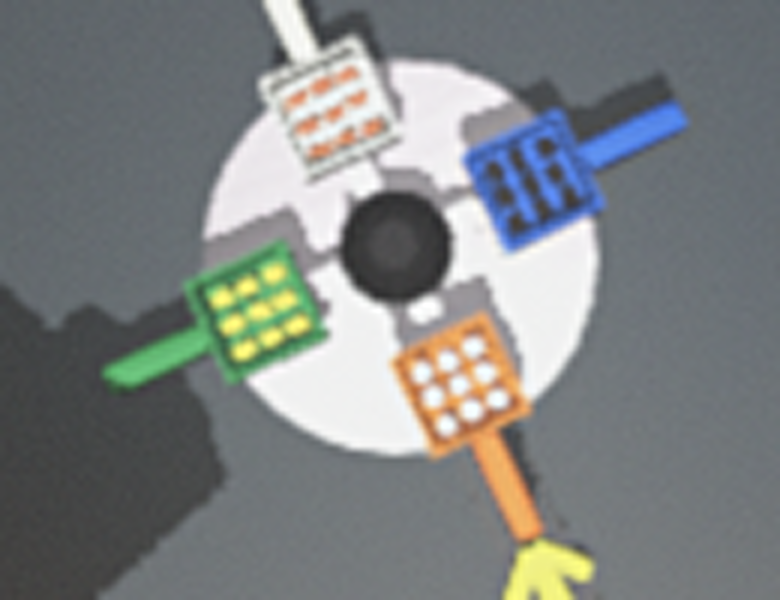

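Orange tab end (530,535) meets the arrow tip (540,545). Checking numerically.

Run:
```python
from h import *
f=lambda u,v:((u+.5)/6+245-.5,(v+.5)/6+170-.5)
print(angs("top",[(f(530,535),0),(f(684,115),90),(f(107,380),270)]))
i=cv2.imread("pics/top4.png");hsv=cv2.cvtColor(i,cv2.COLOR_BGR2HSV)
roi=np.zeros(i.shape[:2],np.uint8);cv2.circle(roi,(311,211),58,255,-1)
for n,lo,hi,o in(("o",(5,150,110),(18,255,255),0),("b",(105,130,60),(125,255,255),90),("g",(55,110,50),(80,255,255),270)):
    m=cv2.inRange(hsv,lo,hi)&roi;k,l,st,ce=cv2.connectedComponentsWithStats(m)
    m=(l==1+st[1:,4].argmax()).astype(np.uint8);hull=cv2.findContours(m,0,1)[0][0]
    v,u=np.nonzero(m);W=np.array([px2w("top",x,y,66)[:2] for x,y in zip(u,v)]);R=np.hypot(*(W-C).T)
    T=W[R>95].mean(0);d=T-C;A=W[R<84].mean(0);e=T-A
    print(n,len(u),"tab",(np.degrees(np.arctan2(d[1],d[0]))-o+180)%360-180,"tray->tab",(np.degrees(np.arctan2(e[1],e[0]))-o+180)%360-180)
i,_=arm.get_image("scene");cv2.imwrite("pics/s2.png",cv2.resize(i[150:250,235:385],None,fx=5,fy=5,interpolation=cv2.INTER_CUBIC))
```

```text
129.4 -155.56
130.9 -156.26
129.5 -155.91
-155.9090064029789
o 25 tab -157.6543674655066 tray->tab 177.64630982010857
b 296 tab -155.77092557445513 tray->tab -157.8918009111908
g 81 tab -155.4144252998516 tray->tab -155.03634608965774
```

View pics/s2.png

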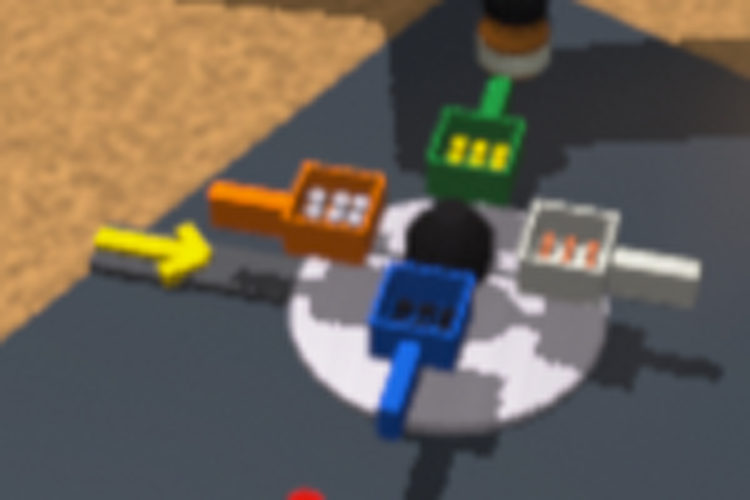

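The scene view agrees: the orange tab at (210,200) lines up above the arrow at (150,250), and the carousel is seated. The difference is about 0.5°, which is within what I can measure.

```bash
python3 -c "
from bench import arm
print(arm.job_done())"
```

```text
the job is handed in; nothing more can be done
None
```

I turned the carousel about 151° clockwise by pushing the white tab with the closed fingertips. The orange tab now points at the yellow arrow. I then backed off, lifted the arm clear and handed the job in at about 9 s on the robot's clock.

**Alignment:** in the last top view, the three tab ends I could read put the orange tab at -155.9°. The arrow measures -156.2° to -156.6° from the same camera, so they agree to about 0.5°.

**Checks that disagreed:**
- The scene camera's reading of the arrow direction was about -158°. I trusted it less because few pixels covered the arrow.
- My colour-mask check of the tabs scattered from about -155° to -158°. Its orange mask caught only 25 pixels, so I gave it little weight.

**Gentleness and bystanders:** the wrist force readings I saw stayed under about 2 N. The carousel looked seated in the pictures. I never went near the jar, bottle or screwdriver. The jar and the bottle's cap looked unmoved where they show in the later pictures; I didn't re-check the screwdriver.

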